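Proof-pull on the jeweller's spring tester

ROBOT

A 6-joint arm with a two-finger parallel gripper is mounted at the origin on the work surface. World frame = base frame: x ahead of the robot, y to its left, z up, the work surface at z = 0. Lengths are in m, angles in rad, forces in N, time in s.
With the tool pointing down it reaches from about 0.375 to 0.975 m from the base axis. Payload 3.8 kg.
Tool frame: the origin (TCP) lies on the centre line of the jaws, within the pads' length; the fingertips stand 25 mm ahead of it and the grasp point (between the pads) lies 6 mm ahead of it; z points along the fingers, y is the line along which they close (so a half turn about z gives the same grasp; the last joint's range is limited). The gripper opens to 88 mm and grips with 3 to 60 N. Pads are 18 mm wide; open, the fingers measure 123 mm over their backs; the gripper's body (75 mm by 187 mm) begins 45 mm behind the grasp point.
Start: joints at [-1.343, 0.264, 1.604, -0, 1.274, -0.037], TCP at [0.177, -0.651, 0.264] pointing down, gripper open.
Joint ranges: [-2.63, 2.63], [-0.94, 2.18], [0.31, 2.57], [-1.31, 4.45], [0, 2.66], [-2.55, 2.55]. Speed limits (rad/s): [2.57, 2.57, 3.14, 3.14, 3.14, 3.14].

INTERFACE

Orientations are given as a unit quaternion [w, x, y, z].
In Python, from plant import get_state, get_image, hand_in gives the robot as it stands.
- The arm moves only by the tool arm_command, never from a script. Its arguments are lists of equal length, an entry for each row: "travel": the shift along the tool's x, y, z in mm, a list of three; "yaw": the turn about the tool's z in rad; "jaw": the closure, from 0 (fully open) to 1 (shut). In form: {"travel": [[tx, ty, tz], ...], "yaw": [yaw, ...], "jaw": [jaw, ...]}. A call has 1 to 20 rows; each row shifts and turns the commanded pose from where the row before left it, along the tool's axes as they then stand; what a row does not reach is not made up. A row lasts 1/10 s, in which the tool goes at most 50 mm and 8.59 degrees, less where a joint would pass 70% of its speed; a pose out of reach is approached as far as the arm can. A call with a gripper value outside its range is refused whole. The fingers move at their own pace and stop on an object; "force" is the grip in N (left out, the last holds). Time passes only in rows, so rows that do not move let the fingers close. It gives the time, the measured TCP pose, the force, the opening and the grip force at its end, in the units of the state.
- get_state(): the state, without advancing time (a new reading comes with each control period).
- get_image(name): name is "side" or "top" or "wrist"; returns a dict with "pixels" (480x640x3 uint8, red, green, blue), "z_map" (480x640 float32, m along the optical axis (not along the pixel's ray), 0 where there is no reading), "intrinsics" (3x3 intrinsics, pixels), "T" (4x4, takes a point from camera to world coordinates); the wrist camera has in their place "tool_from_camera" (4x4, takes a point from camera to tool coordinates, whose origin is the TCP and whose axes are the flange's). Camera axes: x right, y down, z forward; pixel columns grow to the right and rows downward; lengths in m; the calibration is good to about 2 mm. The wrist camera is an equidistant fisheye: a pixel r from the principal point sees the ray r / f radians off the axis. A picture is of the moment at which its call begins: read the wrist's pose just before it.
- hand_in(): hands the job in; it is judged then, once.
The state is a dict: "time_s": time; "joints": joint angles; "joint_vel": joint speeds; "joint_torque": joint torques, N m; "tcp_pos": TCP position; "orientation": TCP orientation; "force": force on the tool from outside, world axes, zero at the start; "ft_torque": the same for the moment, N m; "grip_width": finger opening in m; "grip_force": force on a finger pad.
Only numpy, scipy, OpenCV 4.12 (cv2) and the standard library are available. Lean on these libraries where they do the work, as an engineer would, in place of code of your own. Each camera call takes 0.05 s, during which the arm holds its last target. There are 200 camera calls.

TASK

Proof-pull the brass tab of the blue spring tester: draw it out against its spring until the red pointer stands at the green clip, not pulling on past it, and hold it there for two seconds. Then ease it gently back until the slide is fully home, without letting it snap back, and let go. Leave the green clip where it is set and leave the grey tester alone.

Things in the scene. Friction and masses are not known exactly. Their poses are not given: they have to be found in the camera images.
- blue_tab (a point): Brass pull tab of the blue tester: upright plate 14 mm thick along the pull, 30 mm wide, on an aluminium carriage (40 x 64 mm, top 31 mm above the bench). Point: tab centre, 65 mm above the bench; tab top 86 mm. Own x lies along the rails, away from the pull: draw it along its -x, roughly towards the robot; z up. A red pointer sticks out of the carriage's +y side in line with the tab's mid-plane.
- blue_slide (a joint): Blue slide's draw, m: 0 home, 0.115 at its stop. A spring pulls it home: 1.5 N at home, 0.5 N more per 10 mm; friction 0.3 N; it never stays out by itself. The base is fixed. With the slide home, the blue housing (70 mm wide, 50 mm high) begins 80 mm behind the tab centre (+x side) and an end block 30 mm high lies 128 mm in front of it (-x side).
- blue_mark (a point): Top centre of the green clip (8 mm along the pull, 28 mm across, top 30 mm above the bench) on the blue tester's white scale, 48 mm to the +y side of the rails' centre line; axes as blue_tab's. The pointer is at the clip when blue_tab and this point are level along the pull direction. The clip is set 60 to 95 mm out from home.
- grey_slide (a joint): Draw of the second tester's slide, m: 0 home. Same build, with a grey housing and a black tab; a bystander. The testers stand side by side, either one on the left.

How it is judged:
By the outcome, as a careful person would: the job done as asked, in the order asked, and still so for the second after the job is handed in, with the robot touching nothing.
It also fails if it takes over 38 s, if anything falls off the work surface, if the arm or the gripper's body presses on something with over 40 N, if the wrist force passes 120 N, or if a joint passes its speed limit or range.

## Working session

There is one attempt and no reset: what is moved stays moved. The work goes in short steps, Python scripts to look and compute and a tool call to move; the robot and the scene stay as the last step left them, time stands still between calls to the robot, and variables do not carry over. Pictures are saved under pics/ and viewed, at most 10 in all, crops included, and the job is handed in when it is done.

Besides the shell and the picture viewer there is one more tool, called as a command line: name --pt "numbers of a row" for each row, then --argument value for the rest. arm_command: Moves the arm, as the interface text tells. Its arguments: {"type":"object","properties":{"travel":{"type":"array","items":{"type":"array","items":{"type":"number"}}},"yaw":{"type":"array","items":{"type":"number"}},"jaw":{"type":"array","items":{"type":"number"}},"force":{"type":"number"}},"required":["travel","yaw","jaw"]}

```bash
mkdir -p pics
cat > h.py <<'E'
import numpy as np, cv2
from plant import get_state, get_image, hand_in
def cloud(im):
    K=im["intrinsics"]; z=im["z_map"]; v,u=np.mgrid[:480,:640]
    P=np.stack([(u-K[0,2])/K[0,0]*z,(v-K[1,2])/K[1,1]*z,z],-1)
    return P@im["T"][:3,:3].T+im["T"][:3,3]
E
python3 - <<'E'
from h import *
s=get_state(); print({k:np.round(v,4).tolist() for k,v in s.items()})
for n in("top","side"):
    im=get_image(n); np.savez(f"{n}.npz",**im); cv2.imwrite(f"pics/{n}1.png",im["pixels"][...,::-1]); print(im["T"].round(3).tolist())
E
```

```text
{'time_s': 0.0, 'joints': [-1.3429, 0.2647, 1.6054, 0.0, 1.2737, -0.0369], 'joint_vel': [-0.0013, -0.0004, -0.0003, -0.0003, -0.001, -0.0], 'joint_torque': [-0.0037, -50.2111, -35.6875, 0.0729, 0.0295, -0.0002], 'tcp_pos': [0.1765, -0.6508, 0.2624], 'orientation': [-0.0011, 0.9913, 0.132, -0.0001], 'force': [-0.035, -0.4316, -0.7023], 'ft_torque': [-0.0475, -0.0429, 0.056], 'grip_force': 0.0, 'grip_width': 0.0879}
[[0.022, -0.994, 0.111, 0.464], [-0.999, -0.019, 0.03, -0.014], [-0.028, -0.111, -0.993, 1.026], [0.0, 0.0, 0.0, 1.0]]
[[0.998, -0.016, 0.058, 0.521], [-0.057, -0.548, 0.835, -0.593], [0.019, -0.837, -0.547, 0.47], [0.0, 0.0, 0.0, 1.0]]
```

View pics/top1.png

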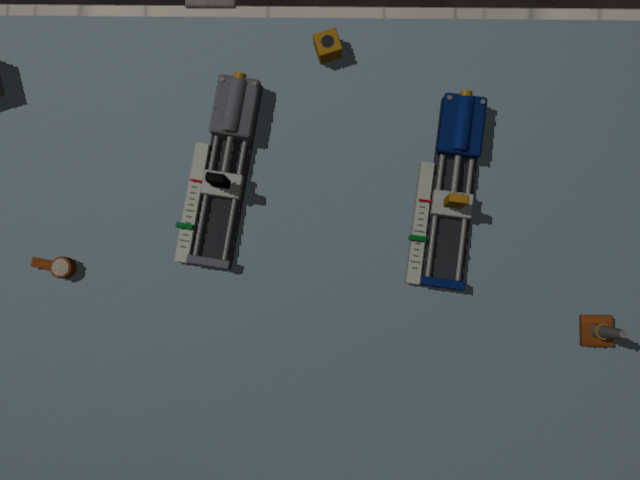

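View pics/side1.png

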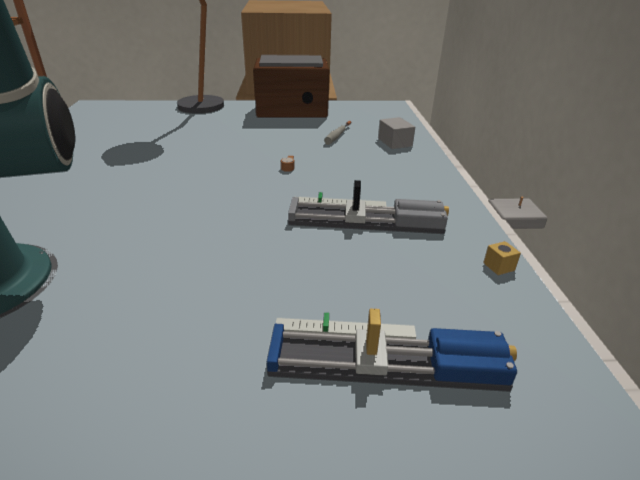

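The top view shows the blue tester on the robot's right: brass tab at (456,200), red pointer at (425,201), green clip at (418,239), housing at (462,125) and end block at (442,283). The side view agrees, with the tab at (374,332) and the clip at (326,322).

Run:
```python
from h import *
for n in("top","side"):
    im=dict(np.load(n+".npz")); P=cloud(im); hsv=cv2.cvtColor(im["pixels"],cv2.COLOR_RGB2HSV); H,S,V=[hsv[...,i].astype(int) for i in range(3)]
    X,Y,Z=P[...,0],P[...,1],P[...,2]
    reg=(Y<-0.05)&(Y>-0.45)&(X>0.35)&(X<0.85)&(S>110)&(V>50)&(im["z_map"]>0)
    for c,m in dict(brass=reg&(H>12)&(H<32)&(X<0.7),green=reg&(H>45)&(H<85),red=reg&((H<8)|(H>172)),blue=reg&(H>105)&(H<130)).items():
        m=cv2.morphologyEx(m.astype('u1'),cv2.MORPH_OPEN,np.ones((2,2))).astype(bool)
        q=P[m]
        if c!="red" and len(q)>20: 
            zt=np.percentile(q[:,2],97); t=q[q[:,2]>zt-.006]; 
        else: t=q
        if len(q)<3: print(n,c,len(q));continue
        print(n,c,len(q),"z",np.percentile(q[:,2],[3,50,97]).round(4),"top mean",t.mean(0).round(4),"lo",np.percentile(t,3,0).round(4),"hi",np.percentile(t,97,0).round(4))
        if c=="blue":
            for nm,r in (("block",q[q[:,0]<.55]),("hous",q[q[:,0]>.55])):
                r=r[r[:,2]>.02]
                if len(r)>10:
                    b=cv2.minAreaRect((r[:,:2]*1000).astype('f4')); print(nm,len(r),b,"zmax",r[:,2].max().round(3))
        if c=="brass": print(cv2.minAreaRect((t[:,:2]*1000).astype('f4')))
```

```text
top brass 924 z [0.0075 0.0123 0.0869] top mean [ 0.6152 -0.1881  0.1019] lo [ 0.6116 -0.2052  0.0818] hi [ 0.624  -0.1768  0.0887]
((550.2240600585938, -104.26420593261719), (25.238794326782227, 248.09719848632812), 37.68730163574219)
top green 83 z [0.0104 0.029  0.0331] top mean [ 0.5587 -0.1332  0.0597] lo [ 0.5529 -0.1488  0.0273] hi [ 0.5654 -0.1193  0.0829]
top red 30 z [0.016  0.0246 0.0272] top mean [ 0.6227 -0.1517  0.0232] lo [ 0.6207 -0.1604  0.016 ] hi [ 0.6246 -0.1416  0.0272]
top blue 2692 z [0.027  0.0395 0.0499] top mean [ 0.7433 -0.2038  0.0583] lo [ 0.7057 -0.2192  0.0442] hi [ 0.7874 -0.1922  0.0514]
block 374 ((485.21405029296875, -111.67213439941406), (24.528640747070312, 198.58908081054688), 4.966135025024414) zmax 1.026
hous 2282 ((747.3875732421875, -207.11354064941406), (70.03145599365234, 97.11944580078125), 83.15251159667969) zmax 0.053
side brass 484 z [0.0324 0.0727 0.0875] top mean [ 0.6187 -0.2036  0.0922] lo [ 0.6128 -0.2085  0.0825] hi [ 0.6269 -0.1823  0.0879]
((576.0999755859375, -387.28009033203125), (425.09759521484375, 13.507048606872559), 76.81053924560547)
side green 76 z [0.0007 0.0301 0.0316] top mean [ 0.565  -0.142   0.0302] lo [ 0.5619 -0.1521  0.0266] hi [ 0.5679 -0.1275  0.0317]
side red 0
side blue 4474 z [0.0143 0.0402 0.0505] top mean [ 0.7446 -0.2182  0.056 ] lo [ 0.7053 -0.2237  0.0449] hi [ 0.7902 -0.1978  0.0515]
block 424 ((501.81182861328125, -369.9963073730469), (21.05878448486328, 446.5282287597656), 2.2316200733184814) zmax 0.47
hous 3677 ((748.4932250976562, -210.44708251953125), (67.59236907958984, 99.74652099609375), 83.63152313232422) zmax 0.053
```

Run:
```python
from h import *
for n in("top","side"):
    im=dict(np.load(n+".npz")); P=cloud(im); hsv=cv2.cvtColor(im["pixels"],cv2.COLOR_RGB2HSV); H,S,V=[hsv[...,i].astype(int) for i in range(3)]
    X,Y,Z=P[...,0],P[...,1],P[...,2]
    reg=(Y<-0.08)&(Y>-0.3)&(X>0.42)&(X<0.85)&(S>110)&(V>50)&(Z>.008)&(Z<.11)
    hb=P[reg&(H>105)&(H<130)&(X>.66)&(Z>.02)]; eb=P[reg&(H>105)&(H<130)&(X<.55)&(Z>.015)]
    bH=cv2.minAreaRect((hb[:,:2]*1000).astype('f4')); bE=cv2.minAreaRect((eb[:,:2]*1000).astype('f4'))
    d=np.subtract(bH[0],bE[0]); a=np.arctan2(d[1],d[0]); print(n,"axis deg",np.degrees(a),bH,bE)
    R=np.array([[np.cos(a),-np.sin(a)],[np.sin(a),np.cos(a)]]); o=np.array(bH[0])/1000
    for c,m in dict(tab=reg&(H>12)&(H<32)&(X<0.7)&(Z>.079),taball=reg&(H>12)&(H<32)&(X<0.7)&(Z>.035),clip=reg&(H>45)&(H<85),cliptop=reg&(H>45)&(H<85)&(Z>.026),red=reg&((H<8)|(H>172))).items():
        q=P[m]; 
        if len(q)<4: continue
        l=(q[:,:2]-o)@R*1000
        print(c,len(q),"local med",np.median(l,0).round(1),"lo",np.percentile(l,4,0).round(1),"hi",np.percentile(l,96,0).round(1),"world",np.median(q,0).round(4))
```

```text
top axis deg -6.5550694798483775 ((748.7426147460938, -206.6804962158203), (70.40473175048828, 99.73011016845703), 82.83486938476562) ((492.0814208984375, -177.18772888183594), (69.68266296386719, 13.337872505187988), 83.29019165039062)
tab 178 local med [-130.8    0.3] lo [-137.1  -13.2] hi [-124.7   14.5] world [ 0.619  -0.1912  0.0848]
taball 214 local med [-131.     3.3] lo [-137.1  -12.8] hi [-124.7   15.2] world [ 0.619  -0.1878  0.0844]
clip 83 local med [-192.8   49.2] lo [-196.3   35.9] hi [-189.3   61.5] world [ 0.5626 -0.136   0.0292]
cliptop 79 local med [-192.9   48.8] lo [-196.3   35.9] hi [-189.5   61.5] world [ 0.5625 -0.136   0.0294]
red 31 local med [-130.4   41.7] lo [-132.    32.1] hi [-126.5   52.1] world [ 0.6242 -0.1504  0.0247]
side axis deg -6.854247120653626 ((748.2811889648438, -209.17660522460938), (70.07058715820312, 99.04299926757812), 83.63152313232422) ((494.02728271484375, -178.61448669433594), (70.37178802490234, 12.844470024108887), 83.26154327392578)
tab 213 local med [-129.5   -3.7] lo [-135.7  -14.2] hi [-123.4   12.9] world [ 0.6196 -0.1974  0.0863]
taball 480 local med [-129.8  -12.7] lo [-135.8  -14.4] hi [-123.6   10.7] world [ 0.6184 -0.2062  0.075 ]
clip 76 local med [-191.2   45.1] lo [-193.9   34.7] hi [-188.2   60.7] world [ 0.5639 -0.1414  0.0304]
cliptop 69 local med [-191.1   47.4] lo [-194.    34.7] hi [-188.2   60.9] world [ 0.564  -0.1394  0.0305]
```

Both views agree: axis about −6.7°, tab about (0.619, −0.192), clip about 62 mm out. Now I turn so the jaws close along the pull, then hover above the tab.

arm_command --pt "0 0 0" --pt "0 0 0" --pt "0 0 0" --pt "0 0 0" --pt "0 0 0" --pt "0 0 0" --pt "0 0 0" --pt "0 0 0" --yaw '[-0.1486,-0.1486,-0.1486,-0.1486,-0.1486,-0.1486,-0.1486,-0.1486]' --jaw '[0,0,0,0,0,0,0,0]'

```text
time_s: 0.9
tcp_pos: [0.1766, -0.6511, 0.2629]
orientation: [-0.001, 0.745, 0.667, 0.0]
force: [-0.9, 0.2, 0.1]
grip_width: 0.0883
grip_force: 0.0
```

arm_command --pt "15 12 0" --pt "25 19 0" --pt "30 23 0" --pt "30 23 0" --pt "30 23 0" --pt "30 23 0" --pt "30 23 0" --pt "30 23 0" --pt "30 23 0" --pt "30 23 0" --pt "30 23 0" --pt "30 23 0" --pt "30 23 0" --pt "30 23 0" --pt "30 23 0" --pt "25 19 0" --pt "25 19 0" --pt "15 12 0" --pt "12 6 0" --pt "0 0 0" --yaw '[0,0,0,0,0,0,0,0,0,0,0,0,0,0,0,0,0,0,0,0]' --jaw '[0,0,0,0,0,0,0,0,0,0,0,0,0,0,0,0,0,0,0,0]'

```text
time_s: 2.9
tcp_pos: [0.6196, -0.1916, 0.2634]
orientation: [-0.0, 0.747, 0.665, -0.0]
force: [-1.1, -0.8, -1.1]
grip_width: 0.088
grip_force: 0.0
```

```bash
cat >> h.py <<'E'
TAB=np.array([.6191,-.192]); A=np.radians(-6.7); U=np.array([np.cos(A),np.sin(A)]); N=np.array([-U[1],U[0]])
from scipy.spatial.transform import Rotation as Ro
def pose():
    s=get_state(); w,x,y,z=s["orientation"]; R=Ro.from_quat([x,y,z,w]).as_matrix(); return s,R
def wcloud():
    s,R=pose(); im=get_image("wrist"); K=im["intrinsics"]; z=im["z_map"]; v,u=np.mgrid[:480,:640]
    a=(u-K[0,2])/K[0,0]; b=(v-K[1,2])/K[1,1]; r=np.hypot(a,b)+1e-9; t=np.tan(np.minimum(r,1.5))/r
    P=np.stack([a*t*z,b*t*z,z],-1); C=im["tool_from_camera"]; P=P@C[:3,:3].T+C[:3,3]
    return im,P@R.T+s["tcp_pos"],s,R
E
python3 - <<'E'
from h import *
im,P,s,R=wcloud(); np.savez("w1.npz",P=P,px=im["pixels"]); cv2.imwrite("pics/w1.png",im["pixels"][...,::-1])
print(s["time_s"],s["tcp_pos"],s["joints"],R.round(3).tolist()); print("to tab in tool mm",R.T@(np.r_[TAB,.065]-s["tcp_pos"])*1e3)
E
```

```text
2.9 [ 0.61959582 -0.19161123  0.26338313] [-3.38433197e-01  2.15114039e-01  1.66435542e+00  2.31206751e-04
  1.26288112e+00 -2.22073546e-01] [[0.116, 0.993, -0.001], [0.993, -0.116, 0.0], [0.0, -0.001, -1.0]]
to tab in tool mm [ -0.51948018  -0.310255   198.38321169]
```

View pics/w1.png

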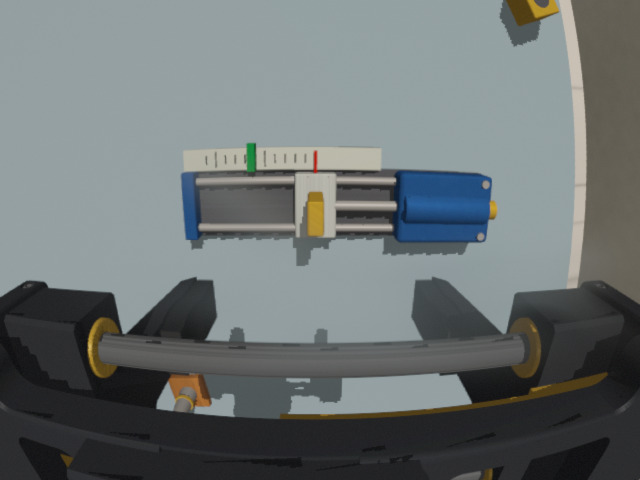

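The wrist view has the tester square between the jaws: tab at (316,213), red pointer at (315,160), green clip at (251,157), and the housing on the right.

```bash
cat >> h.py <<'E'
def wmeas(P,px):
    hsv=cv2.cvtColor(px,cv2.COLOR_RGB2HSV); H,S,V=[hsv[...,i].astype(int) for i in range(3)]
    L=(P[...,:2]-TAB)@np.stack([U,N],1)*1e3; Z=P[...,2]; out={}
    reg=(abs(L[...,1])<80)&(L[...,0]>-160)&(L[...,0]<200)&(S>110)&(V>50)&(Z>.008)&(Z<.11)
    for c,m in dict(tab=reg&(H>12)&(H<32)&(Z>.075)&(abs(L[...,0])<120),clip=reg&(H>45)&(H<85)&(Z>.024),red=reg&((H<8)|(H>172)),hous=reg&(H>105)&(H<130)&(L[...,0]>50),block=reg&(H>105)&(H<130)&(L[...,0]<-90)).items():
        l=L[m]
        if len(l)<4: print(c,len(l)); continue
        lo,hi=np.percentile(l,[4,96],axis=0); out[c]=(lo+hi)/2
        print(c,len(l),"med",np.median(l,0).round(1),"lo",lo.round(1),"hi",hi.round(1),"mid",out[c].round(1),"z",np.median(Z[m]).round(4))
        if c in("hous","block","tab"): print("  rect",cv2.minAreaRect(l.astype('f4')))
    return out
E
python3 - <<'E'
from h import *
d=np.load("w1.npz"); wmeas(d["P"],d["px"])
E
```

```text
tab 572 med [1.9 2.2] lo [ -3.8 -12.1] hi [ 8.5 15.2] mid [2.3 1.6] z 0.0865
  rect ((2.32926869392395, 1.0764198303222656), (12.56568717956543, 29.004051208496094), 0.12167495489120483)
clip 226 med [-59.8  48.9] lo [-63.3  36.3] hi [-56.3  61.5] mid [-59.8  48.9] z 0.0307
red 70 med [ 2. 43.] lo [ 1.  33.3] hi [ 2.9 53. ] mid [ 2.  43.1] z 0.0268
hous 5944 med [123.5   3.8] lo [ 82.9 -29.7] hi [171.8  34.2] mid [127.4   2.2] z 0.0409
  rect ((130.79144287109375, 1.3759613037109375), (68.89264678955078, 98.95340728759766), 89.72976684570312)
block 888 med [-124.1   -1.2] lo [-130.9  -30.8] hi [-118.5   32.1] mid [-124.7    0.7] z 0.0307
  rect ((-124.94432830810547, 0.9726028442382812), (13.79517936706543, 68.56353759765625), 0.08849804848432541)
```

Draw to the clip is 61.9 mm. Next I descend to TCP z of about 0.074, close, and check.

arm_command --pt "0.5 1.5 15" --pt "0 0 25" --pt "0 0 30" --pt "0 0 30" --pt "0 0 30" --pt "0 0 25" --pt "0 0 20" --pt "0 0 10" --pt "0 0 4" --pt "0 0 0" --yaw '[0,0,0,0,0,0,0,0,0,0]' --jaw '[0,0,0,0,0,0,0,0,0,0]'

```text
time_s: 3.95
tcp_pos: [0.6204, -0.1933, 0.0744]
orientation: [-0.0, 0.748, 0.664, -0.0]
force: [-0.3, -0.2, -0.1]
grip_width: 0.088
grip_force: 0.0
```

arm_command --pt "0 0 0" --pt "0 0 0" --pt "0 0 0" --pt "0 0 0" --pt "0 0 0" --pt "0 0 0" --pt "0 0 0" --pt "0 0 0" --pt "0 0 0" --pt "0 0 0" --pt "0 0 0" --pt "0 0 0" --yaw '[0,0,0,0,0,0,0,0,0,0,0,0]' --jaw '[0.2,0.4,0.6,0.7,0.76,0.8,0.84,0.88,0.9,0.9,0.9,0.9]' --force 15

```text
time_s: 5.15
tcp_pos: [0.6206, -0.1927, 0.0746]
orientation: [-0.0, 0.747, 0.664, -0.0]
force: [-1.9, -0.3, -0.7]
grip_width: 0.0135
grip_force: 15.0
```

Run:
```python
from h import *
im,P,s,R=wcloud(); np.savez("w2.npz",P=P,px=im["pixels"]); cv2.imwrite("pics/w2.png",im["pixels"][...,::-1])
print(s["time_s"],s["tcp_pos"],((s["tcp_pos"][:2]-TAB)@np.stack([U,N],1)*1e3).round(2),s["force"],s["grip_width"],s["grip_force"]); wmeas(P,im["pixels"])
```

```text
5.15 [ 0.62061438 -0.19270927  0.07464338] [ 1.59 -0.53] [-1.88202377 -0.32897874 -0.67004058] 0.01352493943652559 15.000119861215353
tab 2122 med [ 2.1 10.9] lo [-4.1  1.4] hi [ 8.5 15.9] mid [2.2 8.6] z 0.0863
  rect ((-3.204540252685547, 8.362258911132812), (16.78594207763672, 24.860315322875977), 89.23210906982422)
clip 878 med [-59.4  47.8] lo [-62.9  36.1] hi [-56.   61.4] mid [-59.5  48.8] z 0.0307
red 294 med [ 2.4 43.3] lo [ 1.  33.3] hi [ 3.4 53.9] mid [ 2.2 43.6] z 0.0267
hous 14837 med [115.9  13.3] lo [ 83.2 -23.1] hi [167.6  35.2] mid [125.4   6. ] z 0.0409
  rect ((130.64341735839844, 3.297262191772461), (98.82891845703125, 65.17802429199219), 0.051585640758275986)
block 3429 med [-120.     3.5] lo [-130.3  -29.6] hi [-118.2   34.2] mid [-124.2    2.3] z 0.03
  rect ((-124.93008422851562, 1.49530029296875), (15.151905059814453, 69.60493469238281), 0.09487375617027283)
```

View pics/w2.png

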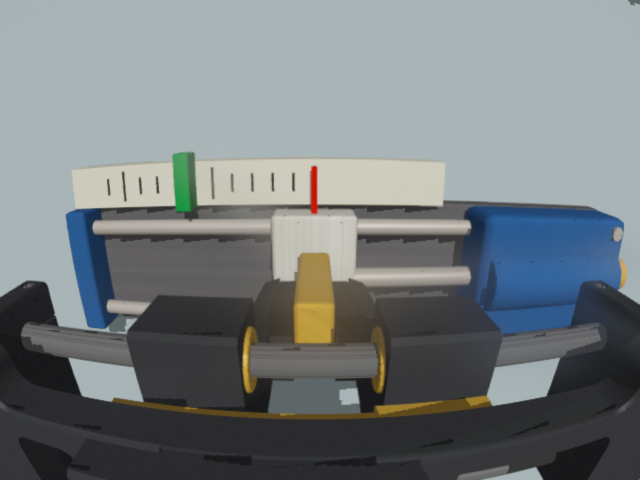

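The tab at (313,295) is gripped between the pads, pointer at (314,190), clip at (184,181). Remaining draw is 61.7 mm. I pull 57 mm first, then re-measure.

arm_command --pt "0 -1 0" --pt "0 -2 0" --pt "0 -3 0" --pt "0 -4 0" --pt "0 -4 0" --pt "0 -4 0" --pt "0 -4 0" --pt "0 -4 0" --pt "0 -4 0" --pt "0 -4 0" --pt "0 -4 0" --pt "0 -4 0" --pt "0 -4 0" --pt "0 -4 0" --pt "0 -3 0" --pt "0 -2 0" --pt "0 -1 0" --pt "0 -1 0" --pt "0 0 0" --pt "0 0 0" --yaw '[0,0,0,0,0,0,0,0,0,0,0,0,0,0,0,0,0,0,0,0]' --jaw '[0.9,0.9,0.9,0.9,0.9,0.9,0.9,0.9,0.9,0.9,0.9,0.9,0.9,0.9,0.9,0.9,0.9,0.9,0.9,0.9]'

```text
time_s: 7.2
tcp_pos: [0.5642, -0.186, 0.0747]
orientation: [-0.0, 0.747, 0.665, -0.0]
force: [3.8, -0.3, -5.1]
grip_width: 0.014
grip_force: 15.0
```

Run:
```python
from h import *
im,P,s,R=wcloud(); cv2.imwrite("pics/w3.png",im["pixels"][...,::-1])
print(s["time_s"],s["tcp_pos"],((s["tcp_pos"][:2]-TAB)@np.stack([U,N],1)*1e3).round(2),s["force"],s["grip_width"]); wmeas(P,im["pixels"])
```

```text
7.2 [ 0.56418292 -0.1859871   0.07465525] [-55.24  -0.44] [ 3.80291412 -0.3246046  -5.14297543] 0.014044035793730647
tab 2127 med [-54.4  11. ] lo [-60.8   1.5] hi [-48.2  15.9] mid [-54.5   8.7] z 0.0863
  rect ((-59.9875602722168, 8.264814376831055), (16.860361099243164, 24.901586532592773), 88.86222839355469)
clip 1011 med [-60.2  49.4] lo [-63.4  36.3] hi [-56.6  61.9] mid [-60.   49.1] z 0.0307
red 291 med [-54.4  43.4] lo [-55.8  33.4] hi [-53.5  53.7] mid [-54.6  43.5] z 0.0267
hous 6388 med [102.3  17.6] lo [ 82.4 -21.4] hi [138.5  35.3] mid [110.5   7. ] z 0.0405
  rect ((121.84138488769531, 3.0114078521728516), (81.86576080322266, 66.59269714355469), 0.6446312069892883)
block 2807 med [-122.1   13.4] lo [-130.7   -7.9] hi [-118.5   35. ] mid [-124.6   13.6] z 0.0303
  rect ((-125.02312469482422, 10.237056732177734), (51.87492752075195, 14.222068786621094), 89.86016845703125)
```

View pics/w3.png

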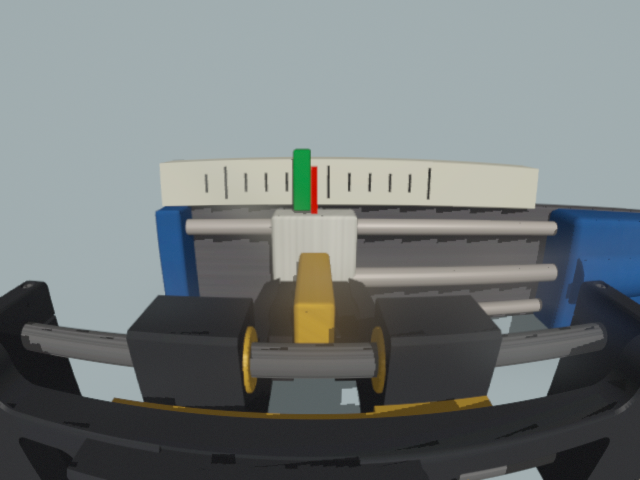

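The pointer at (314,190) stands just right of the clip at (302,180), about 5.2 mm still to go. I ease in 5 mm and check.

arm_command --pt "0 -1 0" --pt "0 -1.5 0" --pt "0 -1.2 0" --pt "0 -0.8 0" --pt "0 -0.5 0" --pt "0 0 0" --pt "0 0 0" --yaw '[0,0,0,0,0,0,0]' --jaw '[0.9,0.9,0.9,0.9,0.9,0.9,0.9]'

```text
time_s: 7.95
tcp_pos: [0.5591, -0.1854, 0.0746]
orientation: [-0.0, 0.747, 0.664, -0.0]
force: [4.1, 0.5, -6.1]
grip_width: 0.0141
grip_force: 15.0
```

Run:
```python
from h import *
im,P,s,R=wcloud(); cv2.imwrite("pics/w4.png",cv2.resize(im["pixels"][120:320,220:420,::-1],(600,600),interpolation=0))
print(s["time_s"],s["tcp_pos"],((s["tcp_pos"][:2]-TAB)@np.stack([U,N],1)*1e3).round(2),s["force"],s["grip_width"]); wmeas(P,im["pixels"])
```

```text
7.95 [ 0.55913307 -0.18544861  0.07463918] [-60.32  -0.49] [ 4.12018031  0.52892114 -6.09220417] 0.014055414261123108
tab 2137 med [-59.4  10.9] lo [-65.8   1.4] hi [-53.3  15.9] mid [-59.6   8.7] z 0.0863
  rect ((-64.5799560546875, 8.27325439453125), (16.570846557617188, 25.9088134765625), 89.32696533203125)
clip 987 med [-59.9  49.3] lo [-63.5  36.3] hi [-56.8  61.9] mid [-60.1  49.1] z 0.0307
red 20 med [-59.5  33.3] lo [-60.9  32.8] hi [-58.1  34. ] mid [-59.5  33.4] z 0.0266
hous 5656 med [101.8  18.3] lo [ 82.5 -17.8] hi [133.9  35.2] mid [108.2   8.7] z 0.0404
  rect ((119.51219940185547, 2.365671157836914), (66.73113250732422, 77.21327209472656), 89.96298217773438)
block 2827 med [-122.5   13.5] lo [-130.8   -7.9] hi [-118.5   35. ] mid [-124.6   13.6] z 0.0303
  rect ((-125.18496704101562, 10.593721389770508), (50.6967658996582, 14.231837272644043), 89.78800201416016)
```

View pics/w4.png

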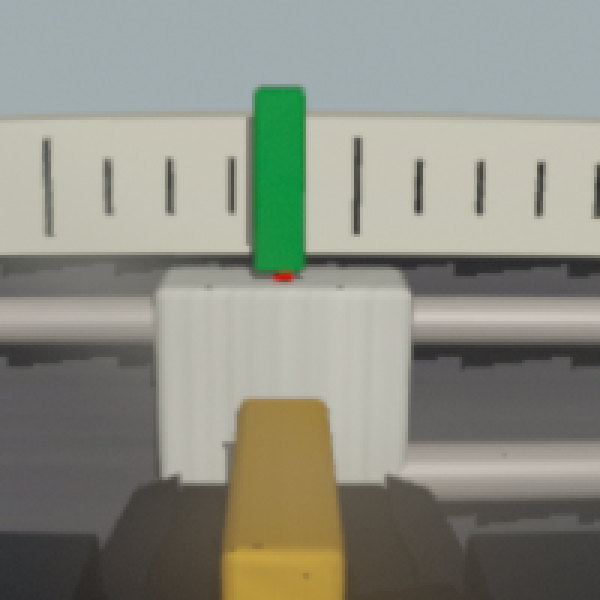

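The red pointer shows under the green clip, at (284,277) in the crop against the clip's mid-line at 279, so about 0.5 mm remains. I take that and hold for more than 2 s.

arm_command --pt "0 -0.3 0" --pt "0 -0.2 0" --pt "0 0 0" --pt "0 0 0" --pt "0 0 0" --pt "0 0 0" --pt "0 0 0" --pt "0 0 0" --pt "0 0 0" --pt "0 0 0" --pt "0 0 0" --pt "0 0 0" --pt "0 0 0" --pt "0 0 0" --pt "0 0 0" --pt "0 0 0" --pt "0 0 0" --pt "0 0 0" --pt "0 0 0" --pt "0 0 0" --yaw '[0,0,0,0,0,0,0,0,0,0,0,0,0,0,0,0,0,0,0,0]' --jaw '[0.9,0.9,0.9,0.9,0.9,0.9,0.9,0.9,0.9,0.9,0.9,0.9,0.9,0.9,0.9,0.9,0.9,0.9,0.9,0.9]'

```text
time_s: 10.0
tcp_pos: [0.5588, -0.1854, 0.0747]
orientation: [-0.0, 0.747, 0.664, 0.0]
force: [5.8, 1.2, -5.2]
grip_width: 0.0138
grip_force: 15.0
```

Run:
```python
from h import *
im,P,s,R=wcloud()
print(s["time_s"],((s["tcp_pos"][:2]-TAB)@np.stack([U,N],1)*1e3).round(2)); wmeas(P,im["pixels"])
```

```text
10.0 [-60.67  -0.47]
tab 2139 med [-59.8  11. ] lo [-66.2   1.4] hi [-53.6  16. ] mid [-59.9   8.7] z 0.0863
  rect ((-65.19387817382812, 8.216511726379395), (16.707286834716797, 26.444385528564453), 89.36453247070312)
clip 1033 med [-60.2  49.3] lo [-63.8  36.5] hi [-56.7  61.9] mid [-60.2  49.2] z 0.0307
red 21 med [-59.8  33.3] lo [-61.2  32.8] hi [-58.4  33.9] mid [-59.8  33.4] z 0.0267
hous 5648 med [101.6  18.3] lo [ 82.4 -17.8] hi [133.6  35.3] mid [108.    8.8] z 0.0404
  rect ((119.00452423095703, 2.272928237915039), (67.04988861083984, 76.00003051757812), 89.97528076171875)
block 2818 med [-122.5   13.5] lo [-130.9   -7.7] hi [-118.5   35. ] mid [-124.7   13.6] z 0.0304
  rect ((-124.94368743896484, 10.287418365478516), (13.947197914123535, 51.54059600830078), 0.35962218046188354)
```

arm_command --pt "0 0 0" --pt "0 0 0" --pt "0 0 0" --pt "0 0 0" --pt "0 0 0" --pt "0 0 0" --pt "0 0 0" --pt "0 0 0" --yaw '[0,0,0,0,0,0,0,0]' --jaw '[0.9,0.9,0.9,0.9,0.9,0.9,0.9,0.9]'

```text
time_s: 10.85
tcp_pos: [0.5588, -0.1854, 0.0747]
orientation: [-0.0, 0.747, 0.664, 0.0]
force: [4.5, 1.3, -7.4]
grip_width: 0.0143
grip_force: 15.0
```

The pointer stayed within 0.4 mm of the clip for about 2.8 s. Now I ease it home.

arm_command --pt "0 1 0" --pt "0 2 0" --pt "0 3 0" --pt "0 3 0" --pt "0 3 0" --pt "0 3 0" --pt "0 3 0" --pt "0 3 0" --pt "0 3 0" --pt "0 3 0" --pt "0 3 0" --pt "0 3 0" --pt "0 3 0" --pt "0 3 0" --pt "0 3 0" --pt "0 3 0" --pt "0 3 0" --pt "0 3 0" --pt "0 3 0" --pt "0 2 0" --yaw '[0,0,0,0,0,0,0,0,0,0,0,0,0,0,0,0,0,0,0,0]' --jaw '[0.9,0.9,0.9,0.9,0.9,0.9,0.9,0.9,0.9,0.9,0.9,0.9,0.9,0.9,0.9,0.9,0.9,0.9,0.9,0.9]'

```text
time_s: 12.85
tcp_pos: [0.6145, -0.192, 0.0747]
orientation: [-0.0, 0.747, 0.664, -0.0]
force: [1.6, 2.0, -3.5]
grip_width: 0.0141
grip_force: 15.0
```

arm_command --pt "0 2 0" --pt "0 1.5 0" --pt "0 1 0" --pt "0 0.7 0" --pt "0 0.5 0" --pt "0 0.5 0" --pt "0 0.3 0" --pt "0 0 0" --pt "0 0 0" --pt "0 0 0" --yaw '[0,0,0,0,0,0,0,0,0,0]' --jaw '[0.9,0.9,0.9,0.9,0.9,0.9,0.9,0.9,0.9,0.9]'

```text
time_s: 13.85
tcp_pos: [0.6206, -0.1927, 0.0746]
orientation: [-0.0, 0.747, 0.664, -0.0]
force: [0.5, 1.6, -3.4]
grip_width: 0.0139
grip_force: 15.0
```

Run:
```python
from h import *
im,P,s,R=wcloud()
print(s["time_s"],((s["tcp_pos"][:2]-TAB)@np.stack([U,N],1)*1e3).round(2),s["force"]); wmeas(P,im["pixels"])
```

```text
13.85 [ 1.54 -0.57] [ 0.48655472  1.62445077 -3.37938996]
tab 2126 med [ 2.1 10.8] lo [-4.   1.4] hi [ 8.5 15.8] mid [2.2 8.6] z 0.0862
  rect ((-2.985666275024414, 7.684635162353516), (25.253175735473633, 16.71546745300293), 4.938130855560303)
clip 883 med [-59.4  47.9] lo [-63.1  36. ] hi [-56.1  61.4] mid [-59.6  48.7] z 0.0306
red 296 med [ 2.4 43.2] lo [ 1.  33.2] hi [ 3.3 53.8] mid [ 2.1 43.5] z 0.0268
hous 14821 med [116.   13.2] lo [ 83.2 -23.2] hi [167.6  35.2] mid [125.4   6. ] z 0.0409
  rect ((130.6453857421875, 3.3887786865234375), (65.09434509277344, 99.04851531982422), 89.89398193359375)
block 3434 med [-120.     3.5] lo [-130.4  -29.7] hi [-118.2   34.1] mid [-124.3    2.2] z 0.0299
  rect ((-124.96925354003906, 1.1770286560058594), (70.15460205078125, 14.9508638381958), 89.61273956298828)
```

It is back within about 0.05 mm of the start. I nudge 0.5 mm to seat it on its stop, then open gently.

arm_command --pt "0 0.3 0" --pt "0 0.2 0" --pt "0 0 0" --pt "0 0 0" --yaw '[0,0,0,0]' --jaw '[0.9,0.9,0.9,0.9]'

```text
time_s: 14.3
tcp_pos: [0.6207, -0.1928, 0.0746]
orientation: [-0.001, 0.747, 0.664, -0.0]
force: [-4.6, 1.4, -0.0]
grip_width: 0.0133
grip_force: 15.0
```

arm_command --pt "0 0 0" --pt "0 0 0" --pt "0 0 0" --pt "0 0 0" --pt "0 0 0" --pt "0 0 0" --pt "0 0 0" --pt "0 0 0" --pt "0 0 0" --pt "0 0 0" --yaw '[0,0,0,0,0,0,0,0,0,0]' --jaw '[0.82,0.78,0.72,0.6,0.4,0.2,0,0,0,0]'

```text
time_s: 15.3
tcp_pos: [0.6213, -0.1928, 0.0747]
orientation: [-0.0, 0.747, 0.664, 0.0]
force: [0.2, 0.6, 0.5]
grip_width: 0.0783
grip_force: 0.0
```

arm_command --pt "0 0 -5" --pt "0 0 -15" --pt "0 0 -25" --pt "0 0 -30" --pt "0 0 -30" --pt "0 0 -30" --pt "0 0 -25" --pt "0 0 -15" --pt "0 0 -5" --pt "0 0 0" --yaw '[0,0,0,0,0,0,0,0,0,0]' --jaw '[0,0,0,0,0,0,0,0,0,0]'

```text
time_s: 16.3
tcp_pos: [0.6216, -0.1929, 0.2555]
orientation: [0.001, 0.747, 0.664, 0.0]
force: [0.7, -0.3, 0.1]
grip_width: 0.0884
grip_force: 0.0
```

Run:
```python
from h import *
im,P,s,R=wcloud(); cv2.imwrite("pics/w5.png",im["pixels"][...,::-1])
print(s["time_s"],s["tcp_pos"],s["force"],s["grip_width"]); wmeas(P,im["pixels"])
```

```text
16.3 [ 0.62156149 -0.1928902   0.25554838] [ 0.66065954 -0.27408081  0.09912304] 0.08842831621466074
tab 621 med [1.9 2.3] lo [ -4.4 -12. ] hi [ 8.4 15.2] mid [2.  1.6] z 0.0866
  rect ((1.9400825500488281, 1.3044910430908203), (28.784042358398438, 13.071321487426758), 89.81946563720703)
clip 237 med [-59.5  48.4] lo [-63.1  36.1] hi [-56.2  61.5] mid [-59.7  48.8] z 0.0307
red 71 med [ 1.8 43.3] lo [ 0.8 33.3] hi [ 2.9 53. ] mid [ 1.8 43.2] z 0.0268
hous 6215 med [123.3   4. ] lo [ 82.8 -29.5] hi [171.9  34.4] mid [127.3   2.5] z 0.0409
  rect ((130.6934051513672, 1.3028526306152344), (69.01368713378906, 98.640869140625), 89.90765380859375)
block 940 med [-1.237e+02  1.000e-01] lo [-131.   -30.5] hi [-118.6   32.3] mid [-124.8    0.9] z 0.0306
  rect ((-124.95451354980469, 0.986480712890625), (14.281427383422852, 68.69376373291016), 0.3487304151058197)
```

View pics/w5.png

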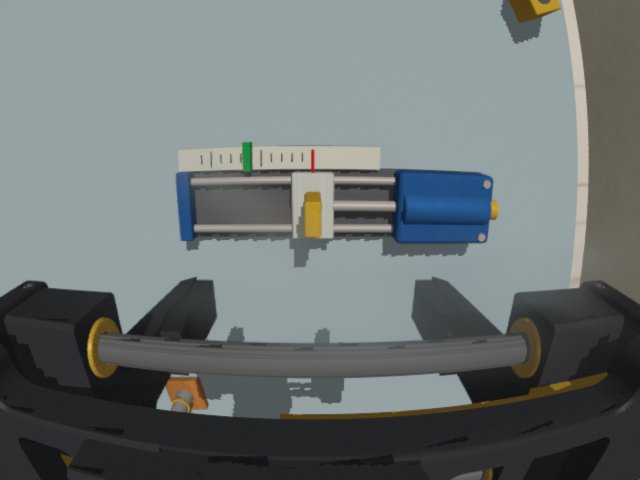

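The slide is home (tab at (313,213), pointer at (312,160)), the clip is unmoved at (247,157), and the gripper is clear and open.

```bash
python3 -c "from plant import hand_in; print(hand_in())"
```

```text
the job is handed in; nothing more can be done
None
```

The blue tab was drawn about 62 mm to the green clip (within about 0.4 mm), held for over 2 s, eased fully home and released; the clip did not move, the grey tester was not touched, and the job was handed in at about 16 s.

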